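Tip the black cover out of its nest and close the light box

ROBOT

A 7-joint arm with a two-finger parallel gripper is mounted at the origin on the work surface. World frame = base frame: x ahead of the robot, y to its left, z up, the work surface at z = 0. Lengths are in m, angles in rad, forces in N, time in s.
With the tool pointing down it reaches from about 0.425 to 0.925 m from the base axis. Payload 6.8 kg.
Tool frame: the origin (TCP) lies between the finger pads; the fingertips stand finger_overhang ahead of it and the grasp point (between the pads) lies 6 mm ahead of it (finger_overhang is the distance from the TCP to the fingertips, in m); z points along the fingers, y is the line along which they close (so a half turn about z gives the same grasp; the last joint's range is limited). The gripper opens to 85 mm and grips with 20 to 120 N. Pads are 22 mm wide; open, the fingers measure 114 mm over their backs; the gripper's body (76 mm by 85 mm) begins 54 mm behind the grasp point. The pads swing forward as they close: fully open they stand 13 mm farther back than shut.
Start: joints at [-1.361, 0.477, 0.022, 1.555, -0.011, 1.109, -0.083], TCP at [0.211, 0.641, 0.256] pointing down, gripper open.
Joint ranges: [-2.96, 2.96], [-0.34, 2.1], [-1.41, 1.46], [0.24, 2.44], [-1.37, 4.51], [0.17, 1.92], [-2.96, 2.96]. Speed limits (rad/s): [2.39, 2.39, 3.14, 3.14, 3.14, 3.14, 3.14].

INTERFACE

Orientations are given as a unit quaternion [w, x, y, z].
In Python, from station import * gives the robot as it stands.
- The arm moves only by the tool drive_tool, never from a script. Its argument "increments" is a list of rows, each an object of numbers: "claw": the finger opening in m, from 0 to 0.0854; "dx", "dy", "dz": the shift along the tool's x, y, z in m; "wx", "wy", "wz": the turn, a rotation vector about the tool's x, y, z in degrees. A call has 1 to 20 rows; each row shifts and turns the commanded pose from where the row before left it, along the tool's axes as they then stand; what a row does not reach is not made up. A row lasts 1/8 s, in which the tool goes at most 62.5 mm and 10.7 degrees, less where a joint would pass 70% of its speed; a pose out of reach is approached as far as the arm can. A call with a gripper value outside its range is refused whole. The fingers move at their own pace and stop on an object; "newtons" is the grip in N (left out, the last holds). Time passes only in rows, so rows that do not move let the fingers close. It gives the time, the measured TCP pose, the force, the opening and the grip force at its end, in the units of the state.
- get_obs(): the state, without advancing time (a new reading comes with each control period).
- read_camera(name): name is "scene" or "top"; returns (picture, depth): 400x640x3 uint8, red, green, blue; 400x640 float32, m along the optical axis (not along the pixel's ray), 0 where there is no reading.
- calibration(name): a dict with "intrinsics" (3x3 intrinsics, pixels), "k1" (the pictures are not rectified: a ray, as slopes to the right and down, at radius r is drawn at 1 + k1 r^2 times it, then the intrinsics apply), "R" (3x3) and "t" (3): a world point X has camera coordinates R X + t. Camera axes: x right, y down, z forward; pixel columns grow to the right and rows downward; lengths in m; the calibration is good to about 2 mm. A picture is of the moment at which its call begins. calibration takes no time and is no camera call.
- hand_in(): hands the job in; it is judged then, once.
The state is a dict: "t": time; "q": joint angles; "joint_vel": joint speeds; "joint_torque": joint torques, N m; "eef_pos": TCP position; "tool_rot": TCP orientation; "contact_force": force on the tool from outside, world axes, zero at the start; "torque": the same for the moment, N m; "gripper_width": opening from 0.0 (shut) to 1.0 (fully open); "grasp_force": force on a finger pad.
Only numpy, scipy, OpenCV 4.12 (cv2) and the standard library are available. Lean on these libraries where they do the work, as an engineer would, in place of code of your own. Each camera call takes 0.05 s, during which the arm holds its last target. There are 200 camera calls.

TASK

The oblong black cover plate lies flush in its plywood nest with no room for fingers: press its end beside the thumb notch so that the rocker tips the other end up, take the plate by its raised end and lift it out. Lay it gently on the small open light box as a lid, flat and square to the box and overhanging it on all four sides, let go, and leave the other things on the bench undisturbed.

Things in the scene. Friction and masses are not known exactly. Their poses are not given: they have to be found in the camera images.
- nest: Plywood block fixed to the bench, 185 (x) x 101 (y) x 50 mm high, standing at any yaw within about 30 deg of the base's x. Origin: centre of its underside; z up, x along its length. A pocket 145 x 65 mm, centred, is open at the top; the flat rim is 50 mm above the bench, side walls 18 mm, end walls 20 mm thick. The -x end wall (the end nearer the robot) has a thumb notch 36 mm wide and 12 mm deep: the end to press. Nest and light box may stand on either side of the robot.
- rocker (a joint): Angle (rad) of the board hinged inside the nest under the cover: 0 = level (cover flush with the rim), 0.38 = stop, nest's +x end raised. It turns about the nest's y direction at nest x = -15 mm, z = 37 mm; board top 5 mm above that axis. Its stiff pivot (friction 0.07 N m, about 2 to 4 N at the press spot) stays at the angle where it is left, with the cover on it; no spring.
- press_spot (a point): Where to press: on the cover's top while it lies level, at nest x = -56 mm, y = 0, z = 50 mm (14 mm from the cover's end, 41 mm from the pivot). At full tilt the cover's surface straight below it is about 20 mm lower (z about 34 mm); the well under the end is open. Fixed to the nest, does not move with the cover.
- cover: The black acrylic cover plate, 140 (x) x 60 (y) x 8 mm, 55 to 115 g, all edges plain. Origin: centre of its underside; z is its thickness. At the start it lies on the rocker in the nest, flush with the rim, axes parallel to the nest's, 2.5 mm gap all round. At full tilt (0.38 rad) its +x end stands about 30 mm above the rim, so that its two long sides near that end can be pinched (60 mm) above the rim.
- light_box: Small open plywood box fixed to the bench, 116 (x) x 44 (y) x 40 mm high, walls 6 mm, rows of small lights inside, any yaw within about 35 deg. Origin: centre of its underside; x along its length. The cover, centred, overhangs it by 12 mm at the ends and 8 mm at the sides, with room for the fingers beside the box.
- dimmer: Bystander: black control box with a round knob, 95 x 50 x 36 mm, between the nest and the light box. Origin under its centre.
- square_plate: Bystander, not the cover: black square plate 90 x 90 x 6 mm lying on the bench. Origin under its centre.
- tape_roll: Bystander: ring of tape lying flat, 90 mm across, 24 mm high. Origin under its centre.
- glue_bottle: Bystander: white bottle 52 mm across, 140 mm high, at the left. Origin under its centre.
- screwdriver: Bystander: screwdriver lying at the right. Origin under its middle.
- carton: Bystander: upright cardboard carton 90 x 70 x 120 mm at the right. Origin under its centre.

How it is judged:
On the way, in this order (a step that is already met when the one before it is completed fails the run):
1. the cover is tipped up on its rocker in the nest (value of joint rocker above 0.25 rad and angle between cover's own z axis and vertical above 0.22 rad and horizontal distance between cover and nest below 0.025 m), for 0.2 s.
2. the cover is lifted clear of the nest (height (world z) of cover above 0.06 m and contact force between cover and nest below 0.05 N), for 0.1 s.
At the end, for the whole second after the job is handed in: The cover rests flat (within 0.05 rad) and still on the light box's rim, its centre within 12 mm along and 8 mm across of the box's centre and its long side within 0.15 rad of the box's, so that it overhangs on all four sides (x of cover in the frame of light_box between -0.012 and 0.012 m and y of cover in the frame of light_box between -0.008 and 0.008 m and z of cover in the frame of light_box between 0.037 and 0.043 m and angle between the x axis of cover and the x axis of light_box, either way round below 0.15 rad and angle between cover's own z axis and vertical below 0.05 rad and linear speed of cover below 0.02 m/s and contact force between cover and light_box above 0.2 N); the robot touches nothing.
It fails at once if the cover is dropped or flung (moves faster than 0.6 m/s with no finger on it) (linear speed of cover above 0.6 m/s and contact force between the fingers and cover below 0.05 N).
It fails at once if a bystander is shifted by more than 30 mm (distance of any of dimmer, square_plate, tape_roll, glue_bottle, screwdriver, carton from where it was at the start of the episode above 0.03 m).
It also fails if it takes over 45 s, if anything falls off the work surface, if the arm or the gripper's body presses on something with over 40 N, if the wrist force passes 120 N, or if a joint passes its speed limit or range.

## Working session

There is one attempt and no reset: what is moved stays moved. The work goes in short steps, Python scripts to look and compute and a tool call to move; the robot and the scene stay as the last step left them, time stands still between calls to the robot, and variables do not carry over. Pictures are saved under pics/ and viewed, at most 10 in all, crops included, and the job is handed in when it is done.

Besides the shell and the picture viewer there is one more tool, called after ">>>" as a command line: name --argument value ..., lists and objects as JSON in quotes. drive_tool: Moves the arm, as the interface text tells. Its arguments: {"type":"object","properties":{"increments":{"type":"array","items":{"type":"object","properties":{"claw":{"type":"number"},"dx":{"type":"number"},"dy":{"type":"number"},"dz":{"type":"number"},"wx":{"type":"number"},"wy":{"type":"number"},"wz":{"type":"number"}}}},"newtons":{"type":"number"}},"required":["increments"]}

```bash
mkdir -p pics; ls; python3 - <<'E'
from station import *
import cv2,numpy as np
for n in("top","scene"):
    p,d=read_camera(n); cv2.imwrite(f"pics/{n}0.png",p[:,:,::-1]); np.savez(f"{n}0.npz",p=p,d=d)
    c=calibration(n); print(n,c)
o=get_obs(); print(o)
E
```

```text
pics
top {'intrinsics': array([[511.06353533,   0.        , 319.66294875],
       [  0.        , 511.06353533, 203.36102   ],
       [  0.        ,   0.        ,   1.        ]]), 'k1': -0.11215519353655323, 'R': array([[ 0.02484965, -0.99967412, -0.00584287],
       [-0.99473704, -0.02414493, -0.0995753 ],
       [ 0.09940177,  0.00828653, -0.99501287]]), 't': array([-0.01918213,  0.5734732 ,  1.47028924])}
scene {'intrinsics': array([[506.14702141,   0.        , 318.48446157],
       [  0.        , 506.14702141, 190.63968486],
       [  0.        ,   0.        ,   1.        ]]), 'k1': -0.06350195702025321, 'R': array([[ 0.01048026,  0.9998465 , -0.01404047],
       [ 0.75184802, -0.01713645, -0.65911372],
       [-0.65925316, -0.00364862, -0.7519122 ]]), 't': array([ 0.00250363, -0.36732771,  2.08904476])}
{'t': 0.1, 'q': array([-1.36112988,  0.47774526,  0.02237434,  1.55634886, -0.01146201,
        1.10927559, -0.08308764]), 'joint_vel': array([ 8.53102654e-05, -2.75500918e-03, -2.48018807e-03, -3.44751930e-03,
        8.17415908e-04, -2.72153211e-03,  8.07322430e-04]), 'joint_torque': array([ 3.82765284e-03, -5.97757101e+01,  1.61367293e+00, -2.81956530e+01,
        1.28193595e-02,  4.97792324e-03, -3.26423492e-05]), 'eef_pos': array([0.2107848 , 0.64073522, 0.25540644]), 'tool_rot': array([-4.63447646e-05,  1.58205068e-01,  9.87405933e-01, -8.23067495e-04]), 'contact_force': array([-0.83028144, -0.26051704, -1.37312701]), 'torque': array([-0.02350019,  0.03305616,  0.0368801 ]), 'grasp_force': 0.0, 'gripper_width': 0.9995839027978641}
```

View pics/top0.png

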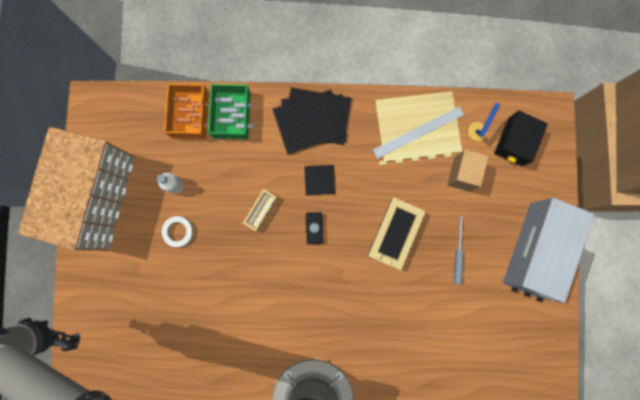

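View pics/scene0.png

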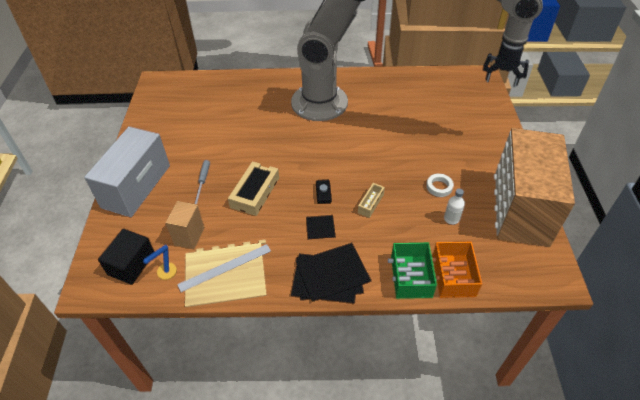

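The top view shows the nest at (398,233) with the cover dark inside it and the light box at (260,210). The dimmer is at (314,228) and the square plate at (320,180). The scene view agrees: nest (254,188), light box (371,200). Next I'll project both onto their rim planes.

```bash
cat > h.py <<'E'
import cv2,numpy as np
from station import *
def proj(c,X):
    P=np.asarray(X)@c["R"].T+c["t"]; s=P[...,:2]/P[...,2:]
    s=s*(1+c["k1"]*(s**2).sum(-1,keepdims=True)); K=c["intrinsics"]
    return s*[K[0,0],K[1,1]]+K[:2,2]
def ortho(p,c,cx,cy,h,half=.13,mm=.0005):
    # row grows with -x, column with -y (seen from above, x up)
    n=int(2*half/mm); a=half-(np.arange(n)+.5)*mm
    X=np.stack(np.broadcast_arrays(cx+a[:,None],cy+a[None],h),-1)
    m=proj(c,X).astype(np.float32)
    return cv2.remap(p,m[...,0],m[...,1],cv2.INTER_CUBIC)
def ray(c,uv,h):
    K=c["intrinsics"]; d=(np.array(uv,float)-K[:2,2])/[K[0,0],K[1,1]]; s=d.copy()
    for _ in range(20): s=d/(1+c["k1"]*(s**2).sum())
    C=-c["R"].T@c["t"]; v=c["R"].T@np.r_[s,1]; return C+v*(h-C[2])/v[2]
E
python3 - <<'E'
from h import *
ct,cs=calibration("top"),calibration("scene")
T,S=np.load("top0.npz"),np.load("scene0.npz")
for nm,uv,uvs,h in(("nest",(398,233),(254,185),.05),("box",(260,210),(371,200),.04),("dim",(314,228),(323,190),.036),("sq",(320,180),(320,227),.006),("carton",(470,165),(185,215),.12),("tape",(177,232),(440,185),.024),("bottle",(170,183),(456,205),.1)):
    print(nm,ray(ct,uv,h).round(3),ray(cs,uvs,h).round(3))
print(-ct["R"].T@ct["t"],-cs["R"].T@cs["t"])
ims=[]
for uv,h in(((398,233),.05),((260,210),.04)):
    x,y,_=ray(ct,uv,h).round(2); print("ortho centre",x,y)
    ims.append(np.hstack([cv2.resize(ortho(d["p"],c,x,y,h)[:,:,::-1],(390,290) if 0 else (300,300)) for d,c in((T,ct),(S,cs))]))
cv2.imwrite("pics/ortho.png",np.vstack(ims))
E
```

```text
nest [ 0.491 -0.233  0.05 ] [ 0.502 -0.227  0.05 ]
box [0.549 0.168 0.04 ] [0.569 0.167 0.04 ]
dim [0.501 0.01  0.036] [0.517 0.008 0.036]
sq [ 0.646 -0.004  0.006] [ 0.652 -0.004  0.006]
carton [ 0.683 -0.424  0.12 ] [ 0.684 -0.419  0.12 ]
tape [0.479 0.415 0.024] [0.493 0.413 0.024]
bottle [0.614 0.42  0.1  ] [0.646 0.425 0.1  ]
[ 0.42478234 -0.017513    1.51994841] [ 1.65335772e+00 -1.17582182e-03  1.32870267e+00]
ortho centre 0.49 -0.23
ortho centre 0.55 0.17
```

View pics/ortho.png

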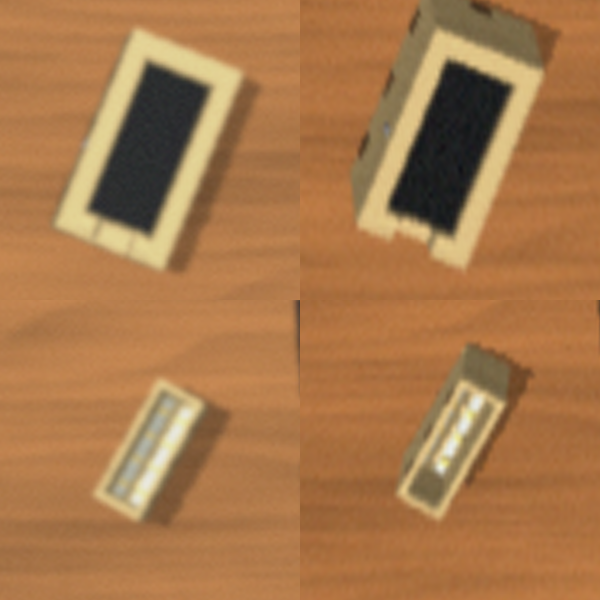

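The ortho views (left top camera, right scene camera, 0.87 mm/px) show the cover pocket at about (150,147) with its notch at the lower end. The box rim is at about (150,450). Both cameras agree, so I'll fit rectangles.

```bash
cat > fit.py <<'E'
from h import *
def fit(m,cx,cy,half=.13,mm=.0005):
    cs,_=cv2.findContours(m.astype(np.uint8),cv2.RETR_EXTERNAL,cv2.CHAIN_APPROX_NONE)
    cs=[c for c in cs if cv2.contourArea(c)>4000]
    c=min(cs,key=lambda c:np.linalg.norm(cv2.minAreaRect(c)[0]-np.array(m.shape)/2))
    r=cv2.minAreaRect(cv2.convexHull(c)); b=cv2.boxPoints(r)
    w=np.stack([cx+half-(b[:,1]+.5)*mm,cy+half-(b[:,0]+.5)*mm],1)
    e=[w[1]-w[0],w[2]-w[1]]; L=max(e,key=np.linalg.norm); L=L if L[0]>0 else -L
    return w.mean(0).round(4),np.degrees(np.arctan2(L[1],L[0])).round(2),(np.sort([np.linalg.norm(v) for v in e])*1000).round(1)
E
python3 - <<'E'
from fit import *
for n in("top","scene"):
    p=np.load(n+"0.npz")["p"]; c=calibration(n)
    o=ortho(p,c,.49,-.23,.05); print(n,"cover",fit(o.max(2)<90,.49,-.23))
    for nm,x,y,h in(("nest",.49,-.23,.05),("box",.55,.17,.04)):
        o=ortho(p,c,x,y,h).astype(int); m=(o[...,1]>155)&(o[...,0]>170)
        m=cv2.morphologyEx(m.astype(np.uint8),cv2.MORPH_CLOSE,np.ones((9,9)))
        print(n,nm,fit(m,x,y))
E
```

```text
top cover (array([ 0.4909, -0.2293], dtype=float32), np.float32(-22.11), array([ 56.8, 137. ], dtype=float32))
top nest (array([ 0.491 , -0.2285], dtype=float32), np.float32(-22.22), array([103.7, 189.2], dtype=float32))
top box (array([0.551 , 0.1714], dtype=float32), np.float32(-28.93), array([ 47.1, 119.8], dtype=float32))
scene cover (array([ 0.4921, -0.2299], dtype=float32), np.float32(-22.17), array([ 60.5, 140.3], dtype=float32))
scene nest (array([ 0.4906, -0.2302], dtype=float32), np.float32(-22.03), array([102.4, 186.2], dtype=float32))
scene box (array([0.5505, 0.1697], dtype=float32), np.float32(-29.21), array([ 44.5, 116.8], dtype=float32))
```

```bash
cat > go.py <<'E'
from h import *
from scipy.spatial.transform import Rotation as Ro
N=np.array([.491,-.2295,0]); NY=-22.15; B=np.array([.5508,.1705,0]); BY=-29.1
def w(o,yaw,l): return o+Ro.from_euler('z',yaw,degrees=True).apply(l)
def tool(yaw,tilt=0): # tool x = -frame x, y = frame y, z down; tilt>0: the tool normal to a plate with raised +x end
    return Ro.from_euler('z',yaw,degrees=True)*Ro.from_rotvec([0,-tilt,0])*Ro.from_rotvec([0,np.pi,0])
def cur():
    o=get_obs(); q=o["tool_rot"]; return o,o["eef_pos"],Ro.from_quat(np.r_[q[1:],q[0]])
def delta(p,R,p0,R0): # shift in R0 axes, turn vector deg in R0 axes
    return (R0.inv().apply(p-p0)*1000).round(1),np.degrees((R0.inv()*R).as_rotvec()).round(2)
E
python3 - <<'E'
from go import *
import station
print([k for k in dir(station) if not k.startswith('_')]); 
try: print(finger_overhang)
except NameError: print('no fo')
o,p,R=cur(); Rn=tool(NY)
print(delta(p,Rn,p,R))
v=np.array([.5,.2,.2]); a=w(N,NY,[-.056,0,.10]); print(v,a)
print(delta(v,Rn,p,Rn),delta(a,Rn,v,Rn))
E
```

```text
['PlanningError', 'calibration', 'finger_overhang', 'get_obs', 'hand_in', 'read_camera']
0.025
(array([0., 0., 0.]), array([-0.09,  0.01,  3.94]))
[0.5 0.2 0.2] [ 0.4391328  -0.20838617  0.1       ]
(array([-434. , -299.2,   55.4]), array([0., 0., 0.])) (array([ -97.6, -401.2,  100. ]), array([0., 0., 0.]))
```

>>> drive_tool --increments '[{"wz":3.94,"claw":0},{"dx":-0.0395,"dy":-0.0272,"dz":0.005},{"dx":-0.0395,"dy":-0.0272,"dz":0.005},{"dx":-0.0395,"dy":-0.0272,"dz":0.005},{"dx":-0.0395,"dy":-0.0272,"dz":0.005},{"dx":-0.0395,"dy":-0.0272,"dz":0.005},{"dx":-0.0395,"dy":-0.0272,"dz":0.005},{"dx":-0.0395,"dy":-0.0272,"dz":0.005},{"dx":-0.0395,"dy":-0.0272,"dz":0.005},{"dx":-0.0395,"dy":-0.0272,"dz":0.005},{"dx":-0.0395,"dy":-0.0272,"dz":0.005},{"dx":-0.0395,"dy":-0.0272,"dz":0.005},{}]'

```text
schema error: expected keys claw, dx, dy, dz, wx, wy, wz
```

>>> drive_tool --increments '[{"dx":-0.0098,"dy":-0.0401},{"dx":-0.0098,"dy":-0.0401},{"dx":-0.0098,"dy":-0.0401},{"dx":-0.0098,"dy":-0.0401},{"dx":-0.0098,"dy":-0.0401},{"dx":-0.0098,"dy":-0.0401,"dz":0.01},{"dx":-0.0098,"dy":-0.0401,"dz":0.02},{"dx":-0.0098,"dy":-0.0401,"dz":0.02},{"dx":-0.0098,"dy":-0.0401,"dz":0.025},{"dx":-0.0098,"dy":-0.0401,"dz":0.025},{},{}]'

```text
schema error: expected keys claw, dx, dy, dz, wx, wy, wz
```

```bash
python3 - <<'E'
from go import *
o,p,R=cur(); print(o["t"],p,o["contact_force"],delta(w(N,NY,[-.056,0,.10]),tool(NY),p,R))
t,_=read_camera("top"); s,_=read_camera("scene")
a=[cv2.resize(ortho(q,calibration(n),.46,-.22,.05,half=.1)[:,:,::-1],(400,400)) for q,n in((t,"top"),(s,"scene"))]
cv2.imwrite("pics/press.png",np.hstack(a))
E
```

```text
0.1 [0.2107848  0.64073522 0.25540644] [-0.83028144 -0.26051704 -1.37312701] (array([-482.2, -735. ,  156.7]), array([-0.09,  0.01,  3.94]))
```

View pics/press.png

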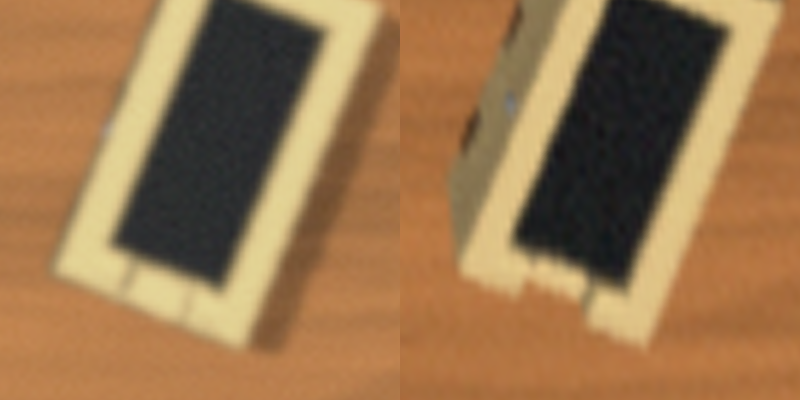

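Both calls were refused because every row needs all seven keys. The picture shows the untouched nest, with the notch at about (155,280) at its near end and no arm in view.

>>> drive_tool --increments '[{"claw":0,"dx":0,"dy":0,"dz":0,"wx":0,"wy":0,"wz":3.94},{"claw":0,"dx":-0.0395,"dy":-0.0272,"dz":0.005,"wx":0,"wy":0,"wz":0},{"claw":0,"dx":-0.0395,"dy":-0.0272,"dz":0.005,"wx":0,"wy":0,"wz":0},{"claw":0,"dx":-0.0395,"dy":-0.0272,"dz":0.005,"wx":0,"wy":0,"wz":0},{"claw":0,"dx":-0.0395,"dy":-0.0272,"dz":0.005,"wx":0,"wy":0,"wz":0},{"claw":0,"dx":-0.0395,"dy":-0.0272,"dz":0.005,"wx":0,"wy":0,"wz":0},{"claw":0,"dx":-0.0395,"dy":-0.0272,"dz":0.005,"wx":0,"wy":0,"wz":0},{"claw":0,"dx":-0.0395,"dy":-0.0272,"dz":0.005,"wx":0,"wy":0,"wz":0},{"claw":0,"dx":-0.0395,"dy":-0.0272,"dz":0.005,"wx":0,"wy":0,"wz":0},{"claw":0,"dx":-0.0395,"dy":-0.0272,"dz":0.005,"wx":0,"wy":0,"wz":0},{"claw":0,"dx":-0.0395,"dy":-0.0272,"dz":0.005,"wx":0,"wy":0,"wz":0},{"claw":0,"dx":-0.0395,"dy":-0.0272,"dz":0.005,"wx":0,"wy":0,"wz":0},{"claw":0,"dx":0,"dy":0,"dz":0,"wx":0,"wy":0,"wz":0}]'

```text
t: 1.82
eef_pos: [0.5023, 0.1958, 0.201]
tool_rot: [0.0, 0.196, 0.981, -0.001]
contact_force: [0.1, 1.0, 0.7]
gripper_width: 0.003
grasp_force: 0.0
```

>>> drive_tool --increments '[{"claw":0,"dx":-0.0098,"dy":-0.0401,"dz":0,"wx":0,"wy":0,"wz":0},{"claw":0,"dx":-0.0098,"dy":-0.0401,"dz":0,"wx":0,"wy":0,"wz":0},{"claw":0,"dx":-0.0098,"dy":-0.0401,"dz":0,"wx":0,"wy":0,"wz":0},{"claw":0,"dx":-0.0098,"dy":-0.0401,"dz":0,"wx":0,"wy":0,"wz":0},{"claw":0,"dx":-0.0098,"dy":-0.0401,"dz":0,"wx":0,"wy":0,"wz":0},{"claw":0,"dx":-0.0098,"dy":-0.0401,"dz":0.01,"wx":0,"wy":0,"wz":0},{"claw":0,"dx":-0.0098,"dy":-0.0401,"dz":0.02,"wx":0,"wy":0,"wz":0},{"claw":0,"dx":-0.0098,"dy":-0.0401,"dz":0.02,"wx":0,"wy":0,"wz":0},{"claw":0,"dx":-0.0098,"dy":-0.0401,"dz":0.025,"wx":0,"wy":0,"wz":0},{"claw":0,"dx":-0.0098,"dy":-0.0401,"dz":0.025,"wx":0,"wy":0,"wz":0},{"claw":0,"dx":0,"dy":0,"dz":0,"wx":0,"wy":0,"wz":0},{"claw":0,"dx":0,"dy":0,"dz":0,"wx":0,"wy":0,"wz":0}]'

```text
t: 3.32
eef_pos: [0.4406, -0.207, 0.1013]
tool_rot: [-0.0, 0.192, 0.981, 0.0]
contact_force: [0.1, -0.4, 0.2]
gripper_width: 0.002
grasp_force: 0.0
```

```bash
python3 - <<'E'
from go import *
o,p,R=cur(); print(o["t"],p,o["contact_force"],delta(w(N,NY,[-.056,0,.10]),tool(NY),p,R))
E
```

```text
3.325 [ 0.44057439 -0.2069796   0.10133406] [ 0.11841848 -0.44281015  0.16529587] (array([ 0.8, -1.8,  1.3]), array([ 0.04, -0.02,  0.05]))
```

>>> drive_tool --increments '[{"claw":0,"dx":0.001,"dy":-0.002,"dz":0.01,"wx":0,"wy":0,"wz":0},{"claw":0,"dx":0,"dy":0,"dz":0.01,"wx":0,"wy":0,"wz":0},{"claw":0,"dx":0,"dy":0,"dz":0.004,"wx":0,"wy":0,"wz":0},{"claw":0,"dx":0,"dy":0,"dz":0.003,"wx":0,"wy":0,"wz":0},{"claw":0,"dx":0,"dy":0,"dz":0.003,"wx":0,"wy":0,"wz":0},{"claw":0,"dx":0,"dy":0,"dz":0.003,"wx":0,"wy":0,"wz":0},{"claw":0,"dx":0,"dy":0,"dz":0.002,"wx":0,"wy":0,"wz":0},{"claw":0,"dx":0,"dy":0,"dz":0,"wx":0,"wy":0,"wz":0}]'

```text
t: 4.32
eef_pos: [0.4383, -0.2096, 0.0661]
tool_rot: [-0.0, 0.192, 0.981, -0.0]
contact_force: [-1.7, 1.2, 1.6]
gripper_width: 0.001
grasp_force: 0.8
```

>>> drive_tool --increments '[{"claw":0,"dx":0,"dy":0,"dz":0.002,"wx":0,"wy":0,"wz":0},{"claw":0,"dx":0,"dy":0,"dz":0.0015,"wx":0,"wy":0,"wz":0},{"claw":0,"dx":0,"dy":0,"dz":0,"wx":0,"wy":0,"wz":0}]'

```text
t: 4.7
eef_pos: [0.4384, -0.2096, 0.0629]
tool_rot: [-0.0, 0.192, 0.981, 0.0]
contact_force: [-4.2, 2.6, 5.2]
gripper_width: 0.003
grasp_force: 3.4
```

```bash
python3 - <<'E'
from go import *
s,d=read_camera("scene"); c=calibration("scene"); np.savez("s1.npz",p=s,d=d)
cv2.imwrite("pics/tip.png",cv2.resize(s[110:260,180:330,::-1],(600,600),interpolation=cv2.INTER_CUBIC))
print(cur()[0]["contact_force"])
E
```

```text
[-4.24882402  0.99379946  5.27116182]
```

View pics/tip.png

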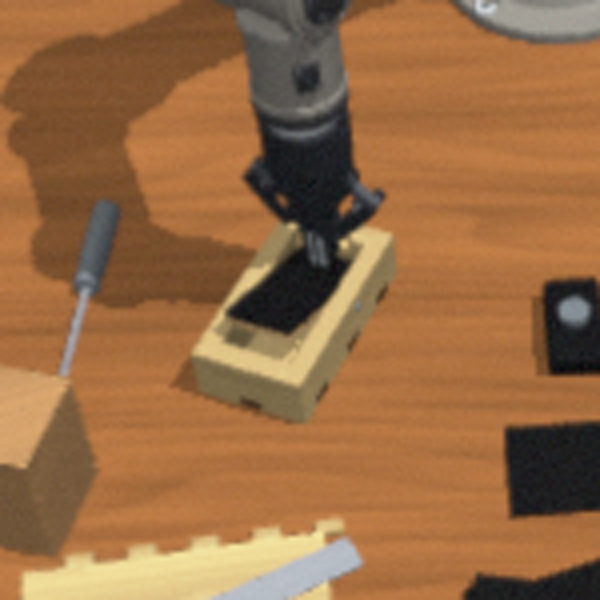

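The cover is tipped: its raised end edge runs from (228,315) to (295,333) in the crop, with the lit well visible beneath it. Depth should give the angle.

```bash
cat > plane.py <<'E'
from go import *
def cloud(p,d,c):
    v,u=np.mgrid[:400,:640]; K=c["intrinsics"]; q=np.stack([(u-K[0,2])/K[0,0],(v-K[1,2])/K[1,1]],-1); s=q.copy()
    for _ in range(20): s=q/(1+c["k1"]*(s**2).sum(-1,keepdims=True))
    P=np.concatenate([s,np.ones_like(s[...,:1])],-1)*d[...,None]
    return (P-c["t"])@c["R"]
E
python3 - <<'E'
from plane import *
f=np.load("s1.npz"); c=calibration("scene"); X=cloud(f["p"],f["d"],c)
L=Ro.from_euler('z',-NY,degrees=True).apply((X-N).reshape(-1,3)).reshape(X.shape)
m=(f["p"].max(2)<70)&(f["d"]>0)&(abs(L[...,1])<.026)&(L[...,0]>-.01)&(L[...,0]<.075)&(L[...,2]<.1)&(L[...,2]>.045)
P=L[m]; print(m.sum())
A=np.c_[P[:,0],np.ones(len(P))]; k,*_=np.linalg.lstsq(A,P[:,2],rcond=None); r=P[:,2]-A@k
g=abs(r)<.006; k,*_=np.linalg.lstsq(A[g],P[g,2],rcond=None); print("tilt",np.arctan(k[0]),"z at x=-15mm",k@[-.015,1],r.std(),"x range",P[:,0].min(),P[:,0].max(),P[:,1].min(),P[:,1].max())
E
```

```text
188
tilt 0.3719111219154465 z at x=-15mm 0.050973806824557835 0.002391872122870412 x range -0.009975958065248739 0.06588925905730732 -0.025484276004136226 0.025314844246457486
```

>>> drive_tool --newtons 60 --increments '[{"claw":0,"dx":0,"dy":0,"dz":-0.01,"wx":0,"wy":0,"wz":0},{"claw":0,"dx":0,"dy":0,"dz":-0.03,"wx":0,"wy":0,"wz":0},{"claw":0,"dx":0,"dy":0,"dz":-0.04,"wx":0,"wy":0,"wz":0},{"claw":0.085,"dx":0,"dy":0,"dz":-0.02,"wx":0,"wy":-7.2,"wz":0},{"claw":0.085,"dx":0,"dy":0,"dz":0,"wx":0,"wy":-7.2,"wz":0},{"claw":0.085,"dx":0,"dy":0,"dz":0,"wx":0,"wy":-7.1,"wz":0},{"claw":0.085,"dx":0,"dy":0,"dz":0,"wx":0,"wy":0,"wz":0},{"claw":0.085,"dx":0,"dy":0,"dz":0,"wx":0,"wy":0,"wz":0}]'

```text
t: 5.75
eef_pos: [0.4399, -0.2099, 0.1637]
tool_rot: [0.183, 0.189, 0.964, -0.036]
contact_force: [0.2, -1.0, 0.2]
gripper_width: 0.995
grasp_force: 0.0
```

```bash
cat >> go.py <<'E'
TH=.375
def grasp(s=.065,ahead=.011,n=.009):
    R=tool(NY,TH); m=w(N,NY,[-.015+s*np.cos(TH)-n*np.sin(TH),0,.037+s*np.sin(TH)+n*np.cos(TH)])
    return m-ahead*R.apply([0,0,1]),R
E
python3 - <<'E'
from plane import *
o,p,R=cur(); g,Rg=grasp(); print(o["t"],p,g,delta(g,Rg,p,R),delta(g,Rg,p,Rg))
s,d=read_camera("scene"); c=calibration("scene"); X=cloud(s,d,c)
L=Ro.from_euler('z',-NY,degrees=True).apply((X-N).reshape(-1,3)).reshape(X.shape)
m=(s.max(2)<70)&(d>0)&(abs(L[...,1])<.026)&(L[...,0]>-.01)&(L[...,0]<.075)&(L[...,2]<.1)&(L[...,2]>.045)
P=L[m]; k=np.polyfit(P[:,0],P[:,2],1); print(m.sum(),"tilt",np.arctan(k[0]),np.polyval(k,-.015))
m=(s.max(2)<70)&(d>0)&(abs(L[...,1])<.06)&(L[...,0]>.02)&(L[...,0]<.06)&(L[...,2]<.09)&(L[...,2]>.053); print("y",np.percentile(L[m][:,1],[1,50,99]))
E
```

```text
5.75 [ 0.43989373 -0.20990675  0.16369112] [ 0.52634152 -0.24388664  0.07941787] (array([-55.5,   1.1, 112.5]), array([0.02, 0.04, 0.01])) (array([-55.6,   1.1, 112.4]), array([0., 0., 0.]))
190 tilt 0.3520709833101977 0.052111519439669206
y [-0.02491758  0.00128061  0.02998181]
```

>>> drive_tool --increments '[{"claw":0.085,"dx":-0.028,"dy":0.001,"dz":0.01,"wx":0,"wy":0,"wz":0},{"claw":0.085,"dx":-0.0275,"dy":0,"dz":0.02,"wx":0,"wy":0,"wz":0},{"claw":0.085,"dx":0,"dy":0,"dz":0.025,"wx":0,"wy":0,"wz":0},{"claw":0.085,"dx":0,"dy":0,"dz":0.02,"wx":0,"wy":0,"wz":0},{"claw":0.085,"dx":0,"dy":0,"dz":0.015,"wx":0,"wy":0,"wz":0},{"claw":0.085,"dx":0,"dy":0,"dz":0.012,"wx":0,"wy":0,"wz":0},{"claw":0.085,"dx":0,"dy":0,"dz":0.006,"wx":0,"wy":0,"wz":0},{"claw":0.085,"dx":0,"dy":0,"dz":0,"wx":0,"wy":0,"wz":0}]'

```text
t: 6.8
eef_pos: [0.524, -0.2428, 0.0835]
tool_rot: [0.182, 0.188, 0.964, -0.035]
contact_force: [-0.3, 0.4, -0.1]
gripper_width: 0.992
grasp_force: 0.0
```

```bash
python3 - <<'E'
from plane import *
o,p,R=cur(); g,Rg=grasp(); print(o["t"],p,o["contact_force"],delta(g,Rg,p,R))
s,d=read_camera("scene")
cv2.imwrite("pics/grasp.png",cv2.resize(s[130:230,200:300,::-1],(600,600),interpolation=cv2.INTER_CUBIC))
E
```

```text
6.8 [ 0.52403057 -0.24275106  0.08353787] [-0.31440671  0.42314258 -0.05443874] (array([-0.9, -0.2,  4.8]), array([ 0.05, -0.11,  0.02]))
```

View pics/grasp.png

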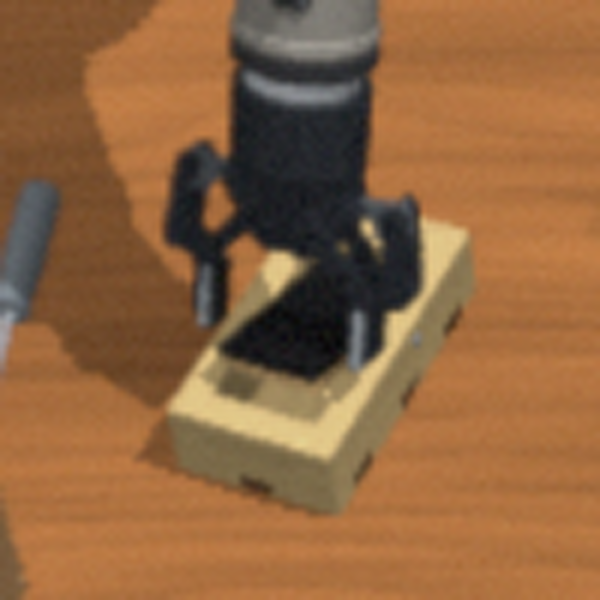

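The open fingers, at (207,300) and (358,340), straddle the raised end above the rim. I'll go the last 5 mm and close.

>>> drive_tool --newtons 60 --increments '[{"claw":0.085,"dx":-0.001,"dy":0,"dz":0.005,"wx":0,"wy":0,"wz":0},{"claw":0.085,"dx":0,"dy":0,"dz":0,"wx":0,"wy":0,"wz":0},{"claw":0.05,"dx":0,"dy":0,"dz":0,"wx":0,"wy":0,"wz":0},{"claw":0.05,"dx":0,"dy":0,"dz":0,"wx":0,"wy":0,"wz":0},{"claw":0.05,"dx":0,"dy":0,"dz":0,"wx":0,"wy":0,"wz":0},{"claw":0.05,"dx":0,"dy":0,"dz":0,"wx":0,"wy":0,"wz":0},{"claw":0.05,"dx":0,"dy":0,"dz":0,"wx":0,"wy":0,"wz":0}]'

```text
t: 7.72
eef_pos: [0.5255, -0.2438, 0.08]
tool_rot: [0.183, 0.189, 0.964, -0.035]
contact_force: [-1.0, 0.5, 2.0]
gripper_width: 0.68
grasp_force: 65.6
```

>>> drive_tool --increments '[{"claw":0.05,"dx":-0.0023,"dy":0,"dz":-0.0045,"wx":0,"wy":0,"wz":0},{"claw":0.05,"dx":-0.0046,"dy":0,"dz":-0.009,"wx":0,"wy":0,"wz":0},{"claw":0.05,"dx":-0.0041,"dy":0,"dz":-0.0093,"wx":0,"wy":0,"wz":0},{"claw":0.05,"dx":-0.0055,"dy":0,"dz":-0.014,"wx":0,"wy":0,"wz":0},{"claw":0.05,"dx":-0.0073,"dy":0,"dz":-0.0186,"wx":0,"wy":0,"wz":0},{"claw":0.05,"dx":-0.0073,"dy":0,"dz":-0.0186,"wx":0,"wy":0,"wz":0},{"claw":0.05,"dx":-0.0073,"dy":0,"dz":-0.0186,"wx":0,"wy":0,"wz":0},{"claw":0.05,"dx":-0.0037,"dy":0,"dz":-0.0093,"wx":0,"wy":0,"wz":0},{"claw":0.05,"dx":0,"dy":0,"dz":0,"wx":0,"wy":0,"wz":0},{"claw":0.05,"dx":0,"dy":0,"dz":0,"wx":0,"wy":0,"wz":0}]'

```text
t: 8.98
eef_pos: [0.5268, -0.2441, 0.1893]
tool_rot: [0.182, 0.189, 0.964, -0.035]
contact_force: [1.2, -0.2, -1.1]
gripper_width: 0.686
grasp_force: 65.3
```

```bash
python3 - <<'E'
from plane import *
o,p,R=cur(); Rb=tool(BY)
# target: cover local x=+50 at grasp (box frame), cover bottom .080 ; mid .004 above; TCP 11mm above mid
t=w(B,BY,[.050,0,.10+.004+.011]); R0=tool(NY)
print(o["t"],p,delta(t,tool(NY,TH),p,R)[1],delta(t,R0,p,R),"after level:",delta(t,R0,p,R0)[0],delta(t,Rb,p,R0)[1],t)
s,d=read_camera("scene")
cv2.imwrite("pics/lift.png",cv2.resize(s[100:240,180:320,::-1],(600,600),interpolation=cv2.INTER_CUBIC))
E
```

```text
8.975 [ 0.52676269 -0.24412977  0.18925824] [ 0.04 -0.14  0.01] (array([105.6, 387. ,  38.7]), array([4.000e-02, 2.134e+01, 1.000e-02])) after level: [ 84.4 387.   74.3] [0.   0.   6.95] [0.59448861 0.14618323 0.115     ]
```

View pics/lift.png

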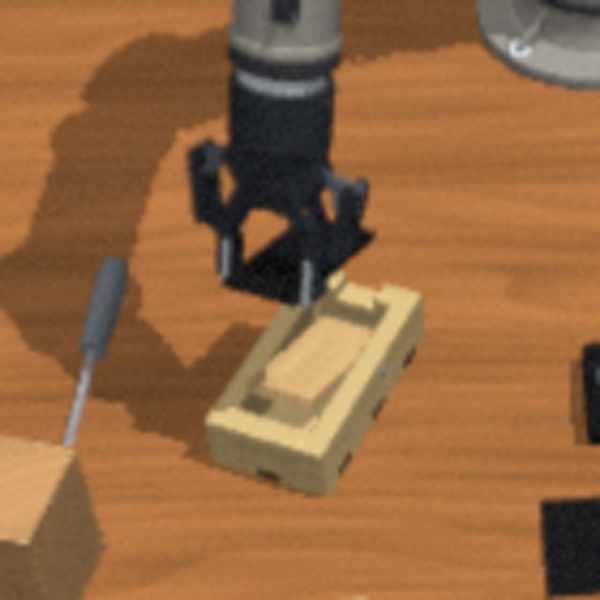

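The cover hangs from the fingers near (230,270)–(310,290), clear of the nest. Next I'll level it and carry it above the box.

>>> drive_tool --increments '[{"claw":0.05,"dx":0,"dy":0,"dz":0,"wx":0,"wy":7.1,"wz":0},{"claw":0.05,"dx":0,"dy":0,"dz":0,"wx":0,"wy":7.1,"wz":0},{"claw":0.05,"dx":0,"dy":0,"dz":0,"wx":0,"wy":7.1,"wz":0},{"claw":0.05,"dx":0,"dy":0,"dz":0,"wx":0,"wy":0,"wz":0},{"claw":0.05,"dx":0.003,"dy":0.015,"dz":0,"wx":0,"wy":0,"wz":0},{"claw":0.05,"dx":0.007,"dy":0.032,"dz":0,"wx":0,"wy":0,"wz":0},{"claw":0.05,"dx":0.007,"dy":0.032,"dz":0,"wx":0,"wy":0,"wz":0},{"claw":0.05,"dx":0.007,"dy":0.032,"dz":0,"wx":0,"wy":0,"wz":0},{"claw":0.05,"dx":0.007,"dy":0.032,"dz":0,"wx":0,"wy":0,"wz":0},{"claw":0.05,"dx":0.007,"dy":0.032,"dz":0,"wx":0,"wy":0,"wz":0},{"claw":0.05,"dx":0.007,"dy":0.032,"dz":0,"wx":0,"wy":0,"wz":0},{"claw":0.05,"dx":0.007,"dy":0.032,"dz":0,"wx":0,"wy":0,"wz":0},{"claw":0.05,"dx":0.007,"dy":0.032,"dz":0,"wx":0,"wy":0,"wz":0},{"claw":0.05,"dx":0.007,"dy":0.032,"dz":0,"wx":0,"wy":0,"wz":0},{"claw":0.05,"dx":0.007,"dy":0.032,"dz":0,"wx":0,"wy":0,"wz":0},{"claw":0.05,"dx":0.007,"dy":0.032,"dz":0,"wx":0,"wy":0,"wz":0},{"claw":0.05,"dx":0.004,"dy":0.02,"dz":0,"wx":0,"wy":0,"wz":0},{"claw":0.05,"dx":0,"dy":0,"dz":0,"wx":0,"wy":0,"wz":7},{"claw":0.05,"dx":0,"dy":0,"dz":0.03,"wx":0,"wy":0,"wz":0},{"claw":0.05,"dx":0,"dy":0,"dz":0,"wx":0,"wy":0,"wz":0}]'

```text
t: 11.52
eef_pos: [0.5932, 0.1455, 0.1584]
tool_rot: [-0.001, 0.252, 0.968, -0.001]
contact_force: [0.9, -0.2, -0.7]
gripper_width: 0.681
grasp_force: 65.2
```

```bash
python3 - <<'E'
from plane import *
o,p,R=cur(); Rb=tool(BY)
t=w(B,BY,[.050,0,.115]); print(o["t"],p,o["grasp_force"],delta(t,Rb,p,R))
h=p[2]-.007   # cover top expected
s,d=read_camera("scene"); q,dt=read_camera("top"); np.savez("s2.npz",p=s,d=d,q=q,dt=dt)
a=[cv2.resize(ortho(i,calibration(n),.55,.17,h)[:,:,::-1],(400,400)) for i,n in((q,"top"),(s,"scene"))]
cv2.imwrite("pics/over.png",np.hstack(a))
E
```

```text
11.525 [0.59317143 0.14546692 0.15840385] 65.2083957195282 (array([-0.8,  1.3, 43.4]), array([-0.1 , -0.06, -0.06]))
```

View pics/over.png

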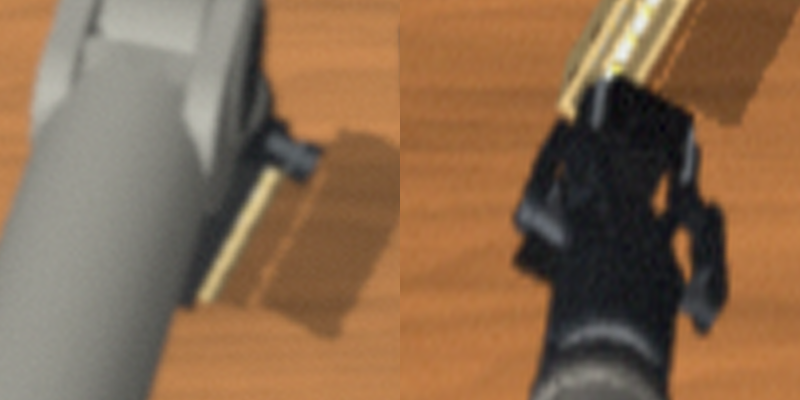

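The scene ortho (right) shows the cover's far end edge from (610,78) to (690,115), parallel to the box. I'll check its tilt and end position with depth.

```bash
python3 - <<'E'
from plane import *
f=np.load("s2.npz"); c=calibration("scene"); X=cloud(f["p"],f["d"],c)
L=Ro.from_euler('z',-BY,degrees=True).apply((X-B).reshape(-1,3)).reshape(X.shape)
m=(f["p"].max(2)<70)&(f["d"]>0)&(abs(L[...,1])<.022)&(L[...,0]>.03)&(L[...,0]<.09)&(L[...,2]<.18)&(L[...,2]>.12)
for x,y,z in sorted((L[m]*1000).round(1).tolist())[::3]: print(x,y,z,end=" | ")
# end-edge pixel line: bottom edge at expected bottom height
o,p,R=cur(); hb=p[2]-.015
for uv in((210,78),(290,115)):
    pt=np.array([.55+.13-(uv[1]+.5)*.00065,.17+.13-(uv[0]+.5)*.00065,p[2]-.007]); px=proj(c,pt)
    print("\nend corner box frame (bottom)",Ro.from_euler('z',-BY,degrees=True).apply(ray(c,px,hb)-B)*1000)
print("tcp box frame",Ro.from_euler('z',-BY,degrees=True).apply(p-B)*1000)
E
```

```text
30.4 -6.9 154.0 | 31.5 0.9 149.7 | 33.8 -15.6 152.9 | 34.9 -14.9 149.7 | 35.7 13.1 150.7 | 36.5 3.4 146.5 | 36.9 -0.4 154.3 | 37.2 -13.7 147.8 | 38.2 -6.6 152.4 | 39.3 8.1 147.0 | 40.3 -2.1 152.0 | 40.9 5.3 147.1 | 42.9 -15.1 157.3 | 43.7 -10.9 150.9 | 44.0 17.1 146.8 | 45.4 4.1 146.2 | 45.9 -13.1 147.2 | 47.0 -19.7 149.6 | 47.5 -19.7 154.6 | 47.7 -2.3 154.5 | 49.1 -4.8 149.8 | 49.5 12.9 145.4 | 50.4 -11.0 148.0 | 51.2 20.1 150.9 | 51.9 17.1 150.0 | 53.6 -6.1 148.9 | 54.0 -9.3 147.7 | 54.9 -12.6 151.6 | 56.5 -18.7 150.0 | 58.3 -21.3 150.5 | 59.2 -17.1 144.1 | 59.9 -13.7 151.2 | 60.2 3.7 151.2 | 61.3 14.6 148.7 | 61.6 -12.7 148.7 | 62.6 -15.4 143.6 | 63.4 5.2 150.5 | 64.2 8.8 153.2 | 65.5 -10.9 148.9 | 66.3 13.5 148.4 | 67.9 -9.7 147.2 | 68.3 17.6 152.6 | 69.2 -16.1 149.9 | 69.5 15.3 143.1 | 69.8 -15.6 146.0 | 70.4 12.1 147.1 | 70.9 2.1 146.9 | 71.7 9.3 146.9 | 73.0 -0.4 147.8 | 73.9 -17.3 149.1 | 75.0 7.0 153.7 | 
end corner box frame (bottom) [ 65.23209509  29.20499139 145.54530068]

end corner box frame (bottom) [ 69.53641687 -28.3164654  145.54530068]
tcp box frame [ 50.9421089   -0.55020646 160.54530068]
```

>>> drive_tool --increments '[{"claw":0.05,"dx":-0.001,"dy":0.001,"dz":0.02,"wx":0,"wy":0,"wz":0},{"claw":0.05,"dx":0,"dy":0,"dz":0.025,"wx":0,"wy":0,"wz":0},{"claw":0.05,"dx":0,"dy":0,"dz":0.025,"wx":0,"wy":0,"wz":0},{"claw":0.05,"dx":0,"dy":0,"dz":0.015,"wx":0,"wy":0,"wz":0},{"claw":0.05,"dx":0,"dy":0,"dz":0.007,"wx":0,"wy":0,"wz":0},{"claw":0.05,"dx":0,"dy":0,"dz":0,"wx":0,"wy":0,"wz":0},{"claw":0.05,"dx":0,"dy":0,"dz":0,"wx":0,"wy":0,"wz":0}]'

```text
t: 12.5
eef_pos: [0.5975, 0.146, 0.0688]
tool_rot: [0.002, 0.252, 0.968, 0.001]
contact_force: [0.3, -0.0, -0.4]
gripper_width: 0.68
grasp_force: 65.3
```

>>> drive_tool --increments '[{"claw":0.05,"dx":0,"dy":0,"dz":0.002,"wx":0,"wy":0,"wz":0},{"claw":0.05,"dx":0,"dy":0,"dz":0.002,"wx":0,"wy":0,"wz":0},{"claw":0.05,"dx":0,"dy":0,"dz":0,"wx":0,"wy":0,"wz":0}]'

```text
t: 12.88
eef_pos: [0.5968, 0.146, 0.064]
tool_rot: [0.001, 0.252, 0.968, 0.0]
contact_force: [-0.2, -0.3, -1.1]
gripper_width: 0.685
grasp_force: 65.3
```

>>> drive_tool --increments '[{"claw":0.05,"dx":0.002,"dy":-0.001,"dz":0.002,"wx":0,"wy":0,"wz":0},{"claw":0.05,"dx":0,"dy":0,"dz":0.002,"wx":0,"wy":0,"wz":0},{"claw":0.05,"dx":0,"dy":0,"dz":0,"wx":0,"wy":0,"wz":0}]'

```text
t: 13.25
eef_pos: [0.5945, 0.146, 0.0599]
tool_rot: [0.001, 0.252, 0.968, 0.0]
contact_force: [-0.1, -0.4, -1.4]
gripper_width: 0.684
grasp_force: 65.3
```

>>> drive_tool --increments '[{"claw":0.05,"dx":0,"dy":0,"dz":0.0015,"wx":0,"wy":0,"wz":0},{"claw":0.05,"dx":0,"dy":0,"dz":0,"wx":0,"wy":0,"wz":0}]'

```text
t: 13.5
eef_pos: [0.5946, 0.1461, 0.0585]
tool_rot: [0.001, 0.252, 0.968, 0.0]
contact_force: [-1.0, -0.4, -0.7]
gripper_width: 0.68
grasp_force: 65.3
```

>>> drive_tool --increments '[{"claw":0.05,"dx":0,"dy":0,"dz":0.001,"wx":0,"wy":0,"wz":0},{"claw":0.05,"dx":0,"dy":0,"dz":0,"wx":0,"wy":0,"wz":0}]'

```text
t: 13.75
eef_pos: [0.5946, 0.146, 0.0575]
tool_rot: [0.001, 0.252, 0.968, 0.0]
contact_force: [0.0, -1.0, -1.5]
gripper_width: 0.683
grasp_force: 65.3
```

>>> drive_tool --increments '[{"claw":0.05,"dx":0,"dy":0,"dz":0.001,"wx":0,"wy":0,"wz":0},{"claw":0.05,"dx":0,"dy":0,"dz":0,"wx":0,"wy":0,"wz":0}]'

```text
t: 14.0
eef_pos: [0.5947, 0.146, 0.0566]
tool_rot: [0.001, 0.252, 0.968, 0.0]
contact_force: [0.9, -1.0, -1.7]
gripper_width: 0.681
grasp_force: 65.3
```

>>> drive_tool --increments '[{"claw":0.05,"dx":0,"dy":0,"dz":0.001,"wx":0,"wy":0,"wz":0},{"claw":0.05,"dx":0,"dy":0,"dz":0,"wx":0,"wy":0,"wz":0}]'

```text
t: 14.25
eef_pos: [0.5948, 0.1461, 0.056]
tool_rot: [0.001, 0.252, 0.968, 0.0]
contact_force: [-1.5, 0.3, 4.3]
gripper_width: 0.683
grasp_force: 65.7
```

Contact at about 5 N, so I'll let go and retreat.

>>> drive_tool --increments '[{"claw":0.064,"dx":0,"dy":0,"dz":0,"wx":0,"wy":0,"wz":0},{"claw":0.07,"dx":0,"dy":0,"dz":0,"wx":0,"wy":0,"wz":0},{"claw":0.085,"dx":0,"dy":0,"dz":0,"wx":0,"wy":0,"wz":0},{"claw":0.085,"dx":0,"dy":0,"dz":0,"wx":0,"wy":0,"wz":0},{"claw":0.085,"dx":0,"dy":0,"dz":-0.01,"wx":0,"wy":0,"wz":0},{"claw":0.085,"dx":0,"dy":0,"dz":-0.02,"wx":0,"wy":0,"wz":0},{"claw":0.085,"dx":0,"dy":0,"dz":-0.03,"wx":0,"wy":0,"wz":0},{"claw":0.085,"dx":0,"dy":0,"dz":-0.04,"wx":0,"wy":0,"wz":0},{"claw":0.085,"dx":0,"dy":0,"dz":-0.04,"wx":0,"wy":0,"wz":0},{"claw":0.085,"dx":0.01,"dy":-0.05,"dz":0,"wx":0,"wy":0,"wz":0},{"claw":0.085,"dx":0.01,"dy":-0.05,"dz":0,"wx":0,"wy":0,"wz":0},{"claw":0.085,"dx":0.01,"dy":-0.05,"dz":0,"wx":0,"wy":0,"wz":0},{"claw":0.085,"dx":0.01,"dy":-0.05,"dz":0,"wx":0,"wy":0,"wz":0},{"claw":0.085,"dx":0.01,"dy":-0.05,"dz":0,"wx":0,"wy":0,"wz":0},{"claw":0.085,"dx":0,"dy":0,"dz":0,"wx":0,"wy":0,"wz":0}]'

```text
t: 16.12
eef_pos: [0.4264, -0.0505, 0.1958]
tool_rot: [0.0, 0.255, 0.967, 0.002]
contact_force: [-0.5, 0.7, 1.0]
gripper_width: 0.992
grasp_force: 0.0
```

```bash
python3 - <<'E'
from plane import *
from fit import fit
ims=[]
for n in("top","scene"):
    p,d=read_camera(n); c=calibration(n); o=ortho(p,c,.55,.17,.048); ims.append(cv2.resize(o[:,:,::-1],(400,400)))
    try:
        m=cv2.morphologyEx((o.max(2)<75).astype(np.uint8),cv2.MORPH_OPEN,np.ones((9,9)))
        q,a,s=fit(m,.55,.17); print(n,q,a,s,"box frame mm",Ro.from_euler('z',-BY,degrees=True).apply(np.r_[q,0]-B)*1000)
    except Exception as e: print(e)
    X=cloud(p,d,c); L=Ro.from_euler('z',-BY,degrees=True).apply((X-B).reshape(-1,3)).reshape(X.shape)
    m=(d>0)&(abs(L[...,1])<.022)&(abs(L[...,0])<.06)&(L[...,2]<.08); A=np.c_[L[m][:,:2],np.ones(m.sum())]; print("plane",np.linalg.lstsq(A,L[m][:,2],rcond=None)[0].round(4))
cv2.imwrite("pics/end.png",np.hstack(ims)); print(cur()[0]["t"])
E
```

```text
top [0.5529 0.1691] -28.22 [ 56.1 135. ] box frame mm [ 2.51580474 -0.20196761  0.        ]
plane [-0.0071  0.0233  0.0493]
scene [0.557  0.1676] -28.0 [ 61.4 143.7] box frame mm [6.82774128 0.48133599 0.        ]
plane [-2.1511 -1.1109 -0.0128]
16.225
```

View pics/end.png

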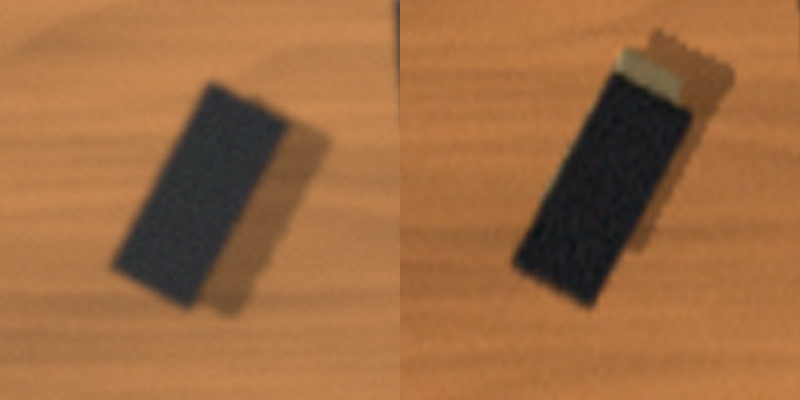

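The cover lies flat on the box at about (200,195). It sits 3 mm off along, under 1 mm off across and about 1° in yaw, and the arm is clear.

```bash
python3 -c "
from station import *
print(hand_in())"
```

```text
the job is handed in; nothing more can be done
None
```

The cover is out of its nest and lying flat on the light box as a lid, about 3 mm off along, under 1 mm off across and 1° off in yaw; the arm is clear and the job was handed in at about 16 s, with no verdict returned.

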